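Refit the gear guard and switch on the sharpening machine

ROBOT

A 7-joint arm with a two-finger parallel gripper is mounted at the origin on the work surface. World frame = base frame: x ahead of the robot, y to its left, z up, the work surface at z = 0. Lengths are in m, angles in degrees, forces in N, time in s.
With the tool pointing down it reaches from about 0.425 to 0.875 m from the base axis. Payload 4.7 kg.
Tool frame: the origin (TCP) lies between the finger pads; the fingertips stand 19 mm ahead of it and the grasp point (between the pads) is the TCP; x points along the fingers, z is the direction in which the jaws open and shut, and the axes are right-handed (so a half turn about x gives the same grasp; the last joint's range is limited). The gripper opens to 87 mm and grips with 3 to 60 N. Pads are 19 mm wide; open, the fingers measure 117 mm over their backs; the gripper's body (75 mm by 190 mm) begins 51 mm behind the grasp point.
Start: joints at [68.417, 18.392, -4.016, 83.108, 1.295, 78.541, -3.26], TCP at [0.248, -0.601, 0.242] pointing down, gripper open.
Joint ranges: [-163.93, 163.93], [-17.29, 119.83], [-79.2, 71.16], [3.27, 140.29], [-89.18, 269.18], [5.43, 117.66], [-154.24, 154.24]. Speed limits (degrees/s): [147.25, 147.25, 180, 180, 180, 180, 180].

INTERFACE

Orientations are given as [roll, pitch, yaw] about the fixed x, y, z axes, in that order (R = Rz(yaw) Ry(pitch) Rx(roll)).
In Python, from cell import monitor, read_camera, camera_model, env, regions_of gives the robot as it stands. The module is installed in compiled form; this text tells all that it offers.
- The arm moves only by the tool step_arm, never from a script. Its argument "deltas" is a list of rows, each a list of 5 numbers: the gripper's target within -1 to 1 (fully open at 1, half-way at 0, shut at -1), then the shift along the tool's x, y, z in m, then the turn about the tool's x in degrees. A call has 1 to 12 rows; each row is the pose to reach, as a shift and turn from the pose commanded when the call began, along the tool's axes at that moment; what a row does not reach only later rows make up. A row lasts 1/8 s, in which the tool goes at most 62.5 mm and 10.7 degrees, less where a joint would pass 70% of its speed; a pose out of reach is approached as far as the arm can. A call with a gripper value outside its range is refused whole. The fingers move at their own pace and stop on an object; "newtons" is the grip in N (left out, the last holds). Time passes only in rows, so rows that repeat a pose let the fingers close. It gives the time, the measured TCP pose, the force and the opening at its end, in the units of the state.
- monitor.get_obs(): the state, without advancing time (a new reading comes with each control period).
- read_camera(name): name is "side" or "top" or "wrist"; returns (picture, depth): 480x640x3 uint8, red, green, blue; 480x640 float32, m along the optical axis (not along the pixel's ray), 0 where there is no reading.
- camera_model(name): a dict with "fx", "fy", "cx", "cy" (pixels), "xyz" and "attitude" of the camera in the world. Camera axes: x right, y down, z forward; pixel columns grow to the right and rows downward; lengths in m; the calibration is good to about 2 mm. A picture is of the moment at which its call begins: read the wrist's pose just before it. camera_model takes no time and is no camera call; for the wrist camera it gives the pose at the moment of the call.
- env.sign_off(): hands the job in, once; it reports no verdict.
Trained networks look in the newest picture that a camera, given by its name, has taken for a name from the list of things; names that differ only in an ending like _2 or _b are one class to them, and where a whole thing is asked for, a point or a joint stands for the part that bears it (a point fixed in the world has none). Each returns a list of dicts, best first, with "p" (0 to 1); they miss things now and then, are a little off and sometimes report something else, mostly with a low value. They report only what shows in the picture. A call takes as long as a camera call. They do not tell look-alikes from the thing itself.
- regions_of(camera, thing): "pixels" (480x640 bool, what is visible of it) and "pixel" ([column, row] in pixels, amid what is visible of it).
The state is a dict: "time_s": time; "qpos": joint angles; "joint_velocities": joint speeds; "effort": joint torques, N m; "tool_pos": TCP position; "tool_rot": TCP orientation; "force": force on the tool from outside, world axes, zero at the start; "wrist_torque": the same for the moment, N m; "grip_width": finger opening in m.
Only numpy, scipy, OpenCV 4.12 (cv2) and the standard library are available. Lean on these libraries where they do the work, as an engineer would, in place of code of your own. Each camera call takes 0.05 s, during which the arm holds its last target. There are 200 camera calls.

TASK

Put the loose gear guard back over the open gear well of the sharpening machine and press it straight down until both its clip arms have snapped and it sits fully home. Only then switch the machine on by pushing the paddle lever of the mains switch box over to its other side with a push. Leave the other things on the bench where they are.

Things in the scene. Friction and masses are not known exactly. Their poses are not given: they have to be found in the camera images.
- machine: Sharpening machine fixed to the bench: low green body 440 x 210 mm, flat deck 60 mm above the bench, with the open gear well near one end and a round grey whetstone (radius 90 mm, top 96 mm above the bench, centre nut 110 mm) 217 mm from it along +x. Origin on the bench under the middle of the well; x from the well to the stone (away from the robot within 0.3 rad), z up.
- rim_centre (a point): Middle of the open gear well, level with the upper edge of its rim, 100 mm above the bench; axes as machine. The rim is a rectangular steel wall around two gears, outside 160 mm (x) by 92 mm (y), 40 mm above the deck. On each short end (+x and -x) a rounded bead, 42 mm long, stands out 4.5 mm, 14 mm below the rim's upper edge.
- guard: Loose gear guard: bare sheet-metal lid, open below, 171 mm (x) by 104 mm (y), 40 mm high to its flat top, 0.3 kg; the same both ways round. Its lower edge flares out to 178 x 113 mm to guide it over the rim (3 mm play each side). A sprung steel clip arm, 42 mm wide, hangs on each short end. Origin at the centre of its lower edge, z up; it starts upright on the bench.
- guard_handle (a point): Centre of the guard's black bar handle, half-way up it: 90 mm long (x, the guard's long side), 24 mm wide (y), 44 mm high, 22 mm above the flat top. Set over the rim, the guard rests on its clips about 17 mm high (this point 43 mm over rim_centre). Pressed down in the middle with about 10 N the clips snap under the beads and its top meets the rim: this point 26 mm over rim_centre.
- lever_paddle (a point): Centre of the black paddle of the switch lever, 14 mm thick, 36 mm wide (across the swing), 48 mm long, on a stem, 56 mm from the pivot, which is in the middle of the box's top, 76 mm above the bench. The point moves with the lever: off, it is 126 mm above the bench and 24 mm from the box's middle to its -x side; on, 24 mm to its +x side. Push it along the box's +x.
- lever (a joint): Swing of the switch lever about a level axis, rad: 0 off (leaning 0.45 rad to the box's -x side, towards the robot), 0.9 on (leaning as far to +x, away from the robot). Over-centre spring: let go before 0.45 it springs back to 0, beyond that it snaps over by itself; about 7 N at the paddle starts it.
- switch_box: Grey steel mains switch box fixed to the bench, 105 (x) x 115 (y) x 76 mm high on a 150 x 150 mm foot plate, with the lever on top. Origin on the bench under its middle; x is the lever's throw from off to on (away from the robot within 0.4 rad), z up. It stands on one side of the machine, the guard on the other; which is which varies.
- blank: Bystander: block of light wood, 160 x 85 x 60 mm, lying on the bench; origin at the centre of its underside.
- mallet: Bystander: round carver's mallet of dark wood standing on its head, 95 mm wide, 235 mm tall; origin at the centre of its underside.
- cup: Bystander: white cup, 84 mm wide, 95 mm high; origin at the centre of its underside.
Things that resemble listed ones, but are neither listed nor needed, are in the scene too. Of the things that look like the guard, the largest one is meant. Several things have the shape of the switch_box; the one meant has the colours described above.

How it is judged:
By the outcome, as a careful person would: the job done as asked, in the order asked, and still so for the second after the job is handed in, with the robot touching nothing.
It also fails if it takes over 56 s, if anything falls off the work surface, if the arm or the gripper's body presses on something with over 40 N, if the wrist force passes 120 N, or if a joint passes its speed limit or range.

## Working session

There is one attempt and no reset: what is moved stays moved. The work goes in short steps, Python scripts to look and compute and a tool call to move; the robot and the scene stay as the last step left them, time stands still between calls to the robot, and variables do not carry over. Pictures are saved under pics/ and viewed, about 8 in all and at most 12, crops included, and the job is handed in when it is done.

Besides the shell and the picture viewer there is one more tool, called after "Call:" by a JSON object that holds its "fn" and its "kwargs". step_arm: Moves the arm, as the interface text tells. Its arguments: {"type":"object","properties":{"deltas":{"type":"array"},"newtons":{"type":"number"}},"required":["deltas"]}

```bash
mkdir -p pics; cat > h.py <<'E'
import numpy as np, cv2
from scipy.spatial.transform import Rotation as R
from cell import monitor, read_camera, camera_model, env, regions_of
def rot(a):
    a=np.array(a,float)
    if a.shape==(3,3): return a
    if a.size==4: return R.from_quat(a).as_matrix()
    return R.from_euler('xyz',a,degrees=True).as_matrix()
def cloud(cam,d,m=None):
    v,u=np.mgrid[0:480,0:640]
    P=np.stack([(u-m['cx'])/m['fx']*d,(v-m['cy'])/m['fy']*d,d],-1)
    return P@rot(m['attitude']).T+np.array(m['xyz'])
def save(n,p): cv2.imwrite('pics/'+n,cv2.cvtColor(p,cv2.COLOR_RGB2BGR))
E
python3 - <<'E'
from h import *
print(monitor.get_obs())
for c in ['top','side']:
    m=camera_model(c);print(c,m)
    p,d=read_camera(c);save(c+'0.png',p);P=cloud(c,d,m)
    for t in ['machine','guard','guard_handle','lever_paddle','switch_box']:
        for r in regions_of(c,t)[:4]:
            k=r['pixels']&(d>0)
            if k.sum()<5: continue
            q=P[k]; print(c,t,round(r['p'],2),np.round(r['pixel']),k.sum(),np.round(np.median(q,0),3),np.round(q.min(0),3),np.round(q.max(0),3))
E
```

```text
{'time_s': 0.0, 'qpos': array([68.41747152, 18.43931951, -4.01461502, 83.17474158,  1.29376995,
       78.54150939, -3.26173588]), 'joint_velocities': array([ 0.01375945, -0.01781241,  0.08842974,  0.07719248, -0.05355492,
       -0.01794285,  0.08015668]), 'effort': array([ 3.74180272e-04, -4.91288638e+01, -4.03594449e-01, -3.12524521e+01,
       -6.39846898e-02,  4.37054154e-02,  1.48402469e-04]), 'tool_pos': array([ 0.24734824, -0.60053392,  0.24045982]), 'tool_rot': array([-177.46773821,   89.88949364,  114.92168529]), 'force': array([-0.20885678,  0.52882531,  0.25076803]), 'wrist_torque': array([ 0.00035968,  0.03840498, -0.01465225]), 'grip_width': 0.08699488817328414}
top {'fx': 527.8883966618008, 'fy': 527.8883966618008, 'cx': 320.35665772388836, 'cy': 242.52825450302169, 'xyz': array([ 0.30715558, -0.00979388,  1.50032807]), 'attitude': array([-173.48920667,    1.10158972,  -90.79203208])}
top machine 0.72 [346. 190.] 11850 [ 0.618 -0.059  0.066] [ 0.389 -0.225 -0.008] [0.883 0.096 0.118]
top guard 0.89 [524. 234.] 1670 [ 0.481 -0.556  0.031] [ 0.419 -0.642 -0.01 ] [ 0.552 
[... 1400 characters left out ...]
] 1818 [ 0.48  -0.581  0.03 ] [ 0.419 -0.641 -0.005] [ 0.554 -0.47   0.07 ]
side guard_handle 0.88 [247. 354.] 1182 [ 0.179 -0.378  0.029] [ 0.127 -0.569 -0.006] [ 0.267 -0.293  0.296]
side guard_handle 0.87 [340. 333.] 2446 [ 0.437 -0.364  0.039] [ 0.309 -0.676 -0.008] [ 0.536 -0.247  0.335]
side lever_paddle 0.61 [297. 149.] 97 [0.496 0.584 0.126] [ 0.474  0.566 -0.741] [0.816 2.248 0.152]
side lever_paddle 0.35 [377. 258.] 7244 [ 0.626 -0.11   0.064] [ 0.296 -0.621 -0.008] [0.897 0.136 0.575]
side switch_box 0.89 [304. 167.] 933 [0.509 0.555 0.062] [ 0.418  0.374 -0.005] [0.607 0.801 0.152]
side switch_box 0.74 [313. 194.] 921 [0.495 0.326 0.071] [ 0.431  0.255 -0.001] [0.568 0.545 0.152]
```

View pics/top0.png

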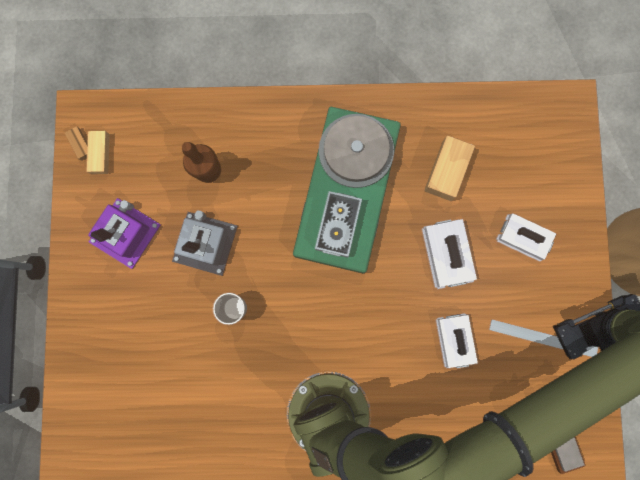

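View pics/side0.png

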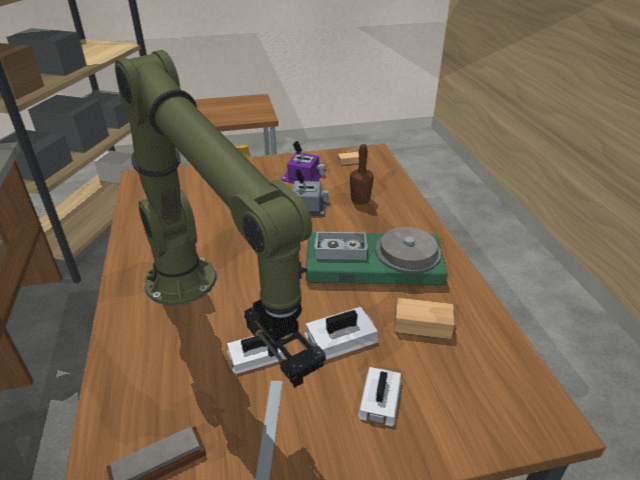

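The top view shows the largest guard at about (449,253). The gear well is at (338,222), the grey switch box at (205,242), and the purple look-alike at (124,232).

```bash
python3 - <<'E'
from h import *
for c in ['top','side']:
    m=camera_model(c);p,d=read_camera(c);P=cloud(c,d,m);ok=d>0
    X,Y,Z=P[...,0],P[...,1],P[...,2]
    def rect(k,n):
        q=P[k]; r=cv2.minAreaRect((q[:,:2]*1000).astype(np.float32)); print(c,n,k.sum(),'c',np.round(r[0],1),'size',np.round(r[1],1),'ang',round(r[2],2),'z',np.round(np.percentile(q[:,2],[5,50,95]),4))
    near=lambda x,y,rr:ok&(np.hypot(X-x,Y-y)<rr)
    rect(near(.44,-.336,.12)&(Z>.075)&(Z<.1),'handle')
    rect(near(.44,-.336,.12)&(Z>.034)&(Z<.048),'lidtop')
    rect(near(.48,-.05,.125)&(Z>.094)&(Z<.105)&(X<.575),'rim')
    rect(near(.62,-.06,.28)&(Z>.056)&(Z<.064),'deck')
    rect(near(.49,.33,.12)&(Z>.07)&(Z<.08),'box')
    rect(near(.49,.33,.12)&(Z>.112)&(Z<.17),'paddle')
    rect(near(.49,.33,.13)&(Z>.003)&(Z<.012),'foot')
    rect(near(.68,-.09,.14)&(Z>.090)&(Z<.1)&(X>.58),'stone')
E
```

```text
top handle 295 c [ 440.5 -344.1] size [89.6 24.8] ang 11.55 z [0.0778 0.0838 0.0887]
top lidtop 1966 c [ 441.1 -344.6] size [182.4 106.4] ang 10.39 z [0.0355 0.0402 0.0452]
top rim 246 c [512.7 -31.9] size [ 92.  150.9] ang 75.71 z [0.0957 0.0995 0.1036]
top deck 4845 c [ 603.7 -143.4] size [379.7 438.6] ang 75.68 z [0.0567 0.0602 0.0635]
top box 1046 c [481.6 347.3] size [116.9 104.7] ang 73.82 z [0.0716 0.076  0.0796]
top paddle 155 c [458.4 354.8] size [36.5 29.7] ang 73.76 z [0.1163 0.1422 0.1522]
top foot 1572 c [491.2 329.8] size [256.6 255.5] ang 54.48 z [0.0032 0.0054 0.0104]
top stone 2830 c [699.6 -87.5] size [235.8 177.8] ang 0.22 z [0.0917 0.096  0.0994]
side handle 249 c [ 439.5 -346.1] size [90.8 30.4] ang 9.29 z [0.0765 0.0825 0.0861]
side lidtop 1392 c [ 440.9 -344.7] size [183.9 111.3] ang 10.11 z [0.0356 0.0395 0.0437]
side rim 233 c [512.6 -32.3] size [102.  147.5] ang 76.51 z [0.0945 0.0981 0.1022]
side deck 2071 c [ 603.6 -144.4] size [376.9 436.3] ang 75.57 z [0.0566 0.0596 0.0631]
side box 302 c [481.9 344.9] size [125.9 102.4] ang 75.42 z [0.0713 0.0759 0.0794]
side paddle 73 c [457.3 352.8] size [48.4 25.7] ang 78.95 z [0.1152 0.1345 0.1503]
side foot 202 c [549.5 292.3] size [208.3 115.7] ang 50.54 z [0.0032 0.0054 0.0106]
side stone 1452 c [698.7 -87.9] size [236.3 187.5] ang 2.11 z [0.0919 0.0955 0.0992]
```

```bash
cat >> h.py <<'E'
def plan(x,y,z,jaw):
    """deltas to TCP x,y,z with jaw axis (tool z) at world angle jaw (mod 180)"""
    o=monitor.get_obs();T=rot(o['tool_rot']);p=np.array(o['tool_pos'])
    s=T.T@(np.array([x,y,z])-p)
    a=np.degrees(np.arctan2(T[1,2],T[0,2])); dn=T[2,0]
    turn=(jaw-a+90)%180-90
    print('pos',np.round(p,4),'toolx',np.round(T[:,0],3),'jaw',round(a,2),'shift',np.round(s,4),'turn about x',round(turn*np.sign(dn),2),'q7',round(o['qpos'][6],1),'F',np.round(o['force'],1),'grip',round(o['grip_width'],4),'t',o['time_s'])
E
python3 - <<'E'
from h import *
m=camera_model('top');p,d=read_camera('top');P=cloud('top',d,m)
u=np.radians(-14.4);Q=P[...,:2]-[.515,-.032]
a=Q@[np.cos(u),np.sin(u)];b=Q@[-np.sin(u),np.cos(u)]
k=(d>0)&(abs(a)<.1)&(abs(b)<.07)&(P[...,2]>.093)&(P[...,2]<.106)
r=cv2.minAreaRect((P[k][:,:2]*1000).astype(np.float32));print(k.sum(),r)
k=(d>0)&(np.hypot(P[...,0]-.726,P[...,1]+.088)<.14)&(P[...,2]>.09)&(P[...,2]<.102)&(a>.1)
print('stone',cv2.minEnclosingCircle((P[k][:,:2]*1000).astype(np.float32)))
plan(.44,-.3445,.2,100.4)
print(camera_model('wrist'))
E
```

```text
365 ((518.6983032226562, -33.50709533691406), (92.00518035888672, 162.7759552001953), 75.5619125366211)
stone ((728.8694458007812, -86.50125122070312), 90.83953094482422)
pos [ 0.2476 -0.601   0.2416] toolx [-0. -0. -1.] jaw -67.61 shift [ 0.0416  0.2756 -0.1639] turn about x 11.99 q7 -3.3 F [ 0.1 -0.4  0.1] grip 0.087 t 0.75
{'fx': 342.1445667378953, 'fy': 342.1445667378953, 'cx': 312.5946809347863, 'cy': 242.46038043934558, 'xyz': array([ 0.32046396, -0.57160561,  0.38534157]), 'attitude': array([ 1.63171397e+02, -1.32373951e-02, -6.76425774e+01])}
```

Call:
{"fn": "step_arm", "kwargs": {"deltas": [[1,0.0,0.0551,-0.0328,3],[1,0.0,0.11,-0.0656,6],[1,0.01,0.165,-0.0984,9],[1,0.02,0.22,-0.131,12],[1,0.0416,0.2756,-0.1639,12],[1,0.0416,0.2756,-0.1639,12],[1,0.0416,0.2756,-0.1639,12],[1,0.0416,0.2756,-0.1639,12]], "newtons": 50}}

```text
time_s: 1.75
tool_pos: [0.4388, -0.3468, 0.2004]
tool_rot: [-11.4, 89.9, -91.2]
force: [-0.2, -0.7, -0.2]
grip_width: 0.087
```

```bash
python3 - <<'E'
from h import *
plan(.4405,-.3445,.065,100.4)
m=camera_model('wrist');p,d=read_camera('wrist');save('w1.png',p);P=cloud('w',d,m)
for n,lo,hi in [('handle',.076,.095),('lid',.036,.046)]:
    k=(d>0)&(np.hypot(P[...,0]-.44,P[...,1]+.344)<.11)&(P[...,2]>lo)&(P[...,2]<hi)
    if k.sum()>20: print(n,k.sum(),cv2.minAreaRect((P[k][:,:2]*1000).astype(np.float32)),np.median(P[k][:,2]))
E
```

```text
pos [ 0.4388 -0.3468  0.2004] toolx [-0.    -0.001 -1.   ] jaw -79.8 shift [ 0.1354  0.0022 -0.0022] turn about x -0.2 q7 -46.2 F [-0.2 -0.7 -0.2] grip 0.087 t 1.75
handle 3169 ((439.2229309082031, -346.5655517578125), (89.17472076416016, 24.022258758544922), 10.499127388000488) 0.08435858313687444
lid 17866 ((438.3277587890625, -346.6150207519531), (182.7568817138672, 104.43571472167969), 10.43989086151123) 0.0407544482307578
```

View pics/w1.png

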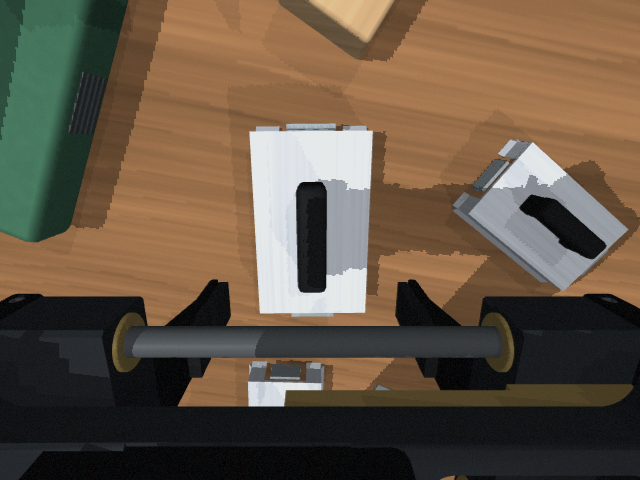

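The wrist view shows the guard upright, with its handle at (311,237) midway between the fingers. The wrist and top measurements agree within 2 mm, so I'll descend, grip and lift.

Call:
{"fn": "step_arm", "kwargs": {"deltas": [[1,0.05,0.001,0,-0.2],[1,0.1,0.001,0,-0.2],[1,0.1345,0.001,0,-0.2],[1,0.1345,0.001,0,-0.2],[-1,0.1345,0.001,0,-0.2],[-1,0.1345,0.001,0,-0.2],[-1,0.1345,0.001,0,-0.2],[-1,0.1345,0.001,0,-0.2]], "newtons": 55}}

```text
time_s: 2.8
tool_pos: [0.4412, -0.3445, 0.0661]
tool_rot: [32.4, 89.9, -47.0]
force: [0.1, -0.2, -0.2]
grip_width: 0.0554
```

```bash
python3 - <<'E'
from h import *
plan(.5187,-.0335,.25,75.6)
E
```

```text
pos [ 0.4412 -0.3445  0.0661] toolx [ 0.001 -0.001 -1.   ] jaw -79.41 shift [-0.1841  0.1335 -0.2913] turn about x 24.99 q7 -48.0 F [ 0.1 -0.2 -0.2] grip 0.0554 t 2.8
```

Call:
{"fn": "step_arm", "kwargs": {"deltas": [[-1,0,0,0,0],[-1,0,0,0,0],[-1,0,0,0,0],[-1,0,0,0,0],[-1,0,0,0,0],[-1,0,0,0,0]]}}

```text
time_s: 3.55
tool_pos: [0.441, -0.3445, 0.0654]
tool_rot: [4.6, 90.0, -74.9]
force: [-0.5, -0.3, -1.1]
grip_width: 0.0237
```

Call:
{"fn": "step_arm", "kwargs": {"deltas": [[-1,-0.02,0,0,0],[-1,-0.05,0,0,0],[-1,-0.09,0,0,0],[-1,-0.13,0,0,0],[-1,-0.17,0,0,0],[-1,-0.18,0,0,0],[-1,-0.18,0,0,0]]}}

```text
time_s: 4.42
tool_pos: [0.4406, -0.344, 0.2445]
tool_rot: [-135.7, 89.9, 144.9]
force: [1.3, -1.0, -3.5]
grip_width: 0.0235
```

```bash
python3 - <<'E'
from h import *
plan(.5187,-.0335,.235,75.6)
E
```

```text
pos [ 0.4406 -0.344   0.2445] toolx [-0.001  0.001 -1.   ] jaw -79.41 shift [ 0.0096  0.1338 -0.2909] turn about x 24.99 q7 -45.8 F [ 1.3 -1.  -3.5] grip 0.0235 t 4.425
```

Call:
{"fn": "step_arm", "kwargs": {"deltas": [[-1,0,0.012,-0.025,3],[-1,0,0.033,-0.072,8],[-1,0,0.056,-0.12,13],[-1,0,0.078,-0.17,18],[-1,0,0.1,-0.218,22],[-1,0,0.121,-0.263,25],[-1,0.005,0.131,-0.285,25],[-1,0.0096,0.1338,-0.2909,25],[-1,0.0096,0.1338,-0.2909,25],[-1,0.0096,0.1338,-0.2909,25],[-1,0.0096,0.1338,-0.2909,25]]}}

```text
time_s: 5.8
tool_pos: [0.5189, -0.0352, 0.2359]
tool_rot: [18.3, 90.0, -86.2]
force: [-0.6, -0.3, -3.5]
grip_width: 0.0235
```

```bash
python3 - <<'E'
from h import *
plan(.5187,-.0335,.165,75.6)
m=camera_model('wrist');p,d=read_camera('wrist');save('w2.png',p);P=cloud('w',d,m)
X=monitor.get_obs()['tool_pos']
k=(d>0)&(np.hypot(P[...,0]-X[0],P[...,1]-X[1])<.11)
for lo,hi in [(X[2]+.008,X[2]+.03),(X[2]-.034,X[2]-.012)]:
    q=P[k&(P[...,2]>lo)&(P[...,2]<hi)]
    if len(q)>20: print(len(q),cv2.minAreaRect((q[:,:2]*1000).astype(np.float32)),np.median(q[:,2]))
    if len(q)>20:
        A=np.c_[q[:,:2]-X[:2],np.ones(len(q))];print('plane',np.round(np.linalg.lstsq(A,q[:,2],rcond=None)[0],4))
m=camera_model('top');p,d=read_camera('top');P=cloud('top',d,m)
k=(d>0)&(np.hypot(P[...,0]-X[0],P[...,1]-X[1])<.11)&(P[...,2]>X[2]-.034)&(P[...,2]<X[2]-.012);q=P[k]
print('top',len(q),cv2.minAreaRect((q[:,:2]*1000).astype(np.float32)),np.median(q[:,2]))
E
```

```text
pos [ 0.5189 -0.0352  0.2359] toolx [ 0. -0. -1.] jaw -104.54 shift [ 0.0709 -0.0006 -0.0016] turn about x -0.14 q7 -105.3 F [-0.6 -0.3 -3.5] grip 0.0235 t 5.8
8310 ((524.9302978515625, -38.98219680786133), (73.90547180175781, 44.856388092041016), 1.613277792930603) 0.25476091093423875
plane [-0.0248  0.0086  0.2547]
31712 ((530.9828491210938, -39.659996032714844), (104.78143310546875, 152.96078491210938), 75.58995819091797) 0.21122079052584858
plane [-0.0081  0.0019  0.2116]
top 186 ((476.08673095703125, 24.56511688232422), (22.165302276611328, 64.52716064453125), 89.10108184814453) 0.21090027993995542
```

View pics/w2.png

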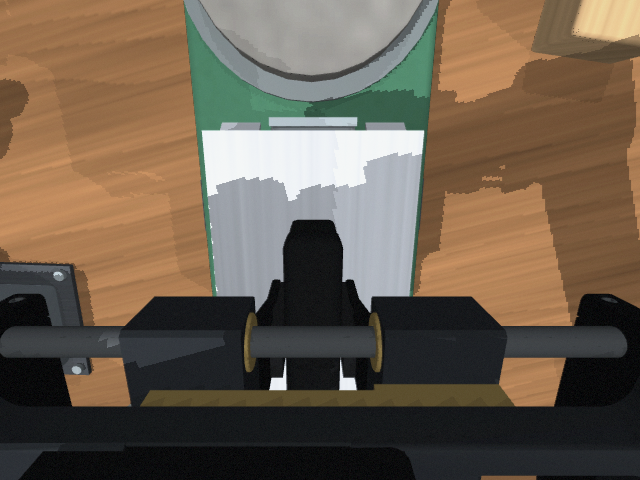

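The wrist view shows the guard level, squared to the machine and held over the well, with its far edge at row 130. The top camera agreed with the TCP when I gripped, so I'm using its rim position. I'll lower to just above clip contact.

Call:
{"fn": "step_arm", "kwargs": {"deltas": [[-1,0.0,-0.0006,-0.0016,0],[-1,0.03,-0.0006,-0.0016,0],[-1,0.055,-0.0006,-0.0016,0],[-1,0.068,-0.0006,-0.0016,0],[-1,0.074,-0.0006,-0.0016,0],[-1,0.08,-0.0006,-0.0016,0],[-1,0.085,-0.0006,-0.0016,0],[-1,0.085,-0.0006,-0.0016,0]], "newtons": 60}}

```text
time_s: 6.9
tool_pos: [0.5188, -0.0321, 0.1508]
tool_rot: [-25.0, 90.0, -129.4]
force: [-0.2, -0.3, -2.4]
grip_width: 0.0235
```

```bash
python3 - <<'E'
from h import *
plan(.5187,-.0335,.129,75.6);print(monitor.get_obs()['wrist_torque'])
p,d=read_camera('side');save('s2.png',cv2.resize(p[180:320,250:470],None,fx=3,fy=3))
E
```

```text
pos [ 0.5188 -0.0321  0.1508] toolx [-0. -0. -1.] jaw -104.41 shift [0.0218 0.0003 0.0013] turn about x -0.01 q7 -107.4 F [-0.2 -0.3 -2.4] grip 0.0235 t 6.9
[0.02835232 0.03620517 0.02427522]
```

View pics/s2.png

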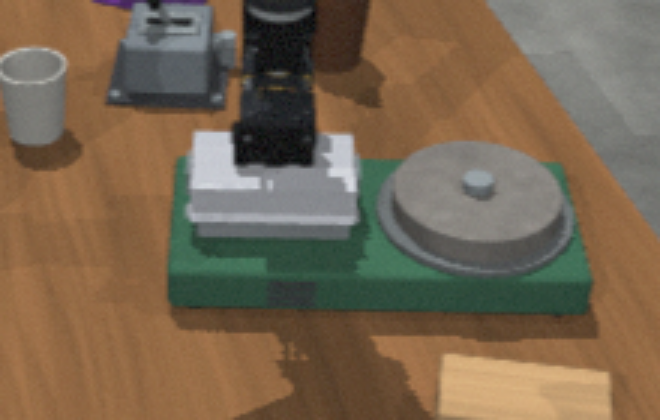

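The guard sits over the rim with its lower edge at about row 215 of the crop, and there is no side force. Next I'll press.

Call:
{"fn": "step_arm", "kwargs": {"deltas": [[-1,0.004,0.0,0.001,0],[-1,0.008,0.0,0.001,0],[-1,0.012,0,0.001,0],[-1,0.016,0,0.001,0],[-1,0.02,0,0.001,0],[-1,0.023,0,0.001,0],[-1,0.023,0,0.001,0]]}}

```text
time_s: 7.82
tool_pos: [0.5184, -0.0333, 0.1291]
tool_rot: [-33.6, 89.9, -138.0]
force: [-5.1, -1.3, 9.0]
grip_width: 0.0234
```

```bash
python3 - <<'E'
from h import *
plan(.5187,-.0335,.129,75.6);print(monitor.get_obs()['wrist_torque'])
E
```

```text
pos [ 0.5184 -0.0333  0.1291] toolx [-0.001 -0.001 -1.   ] jaw -104.43 shift [0.0001 0.0004 0.0001] turn about x -0.03 q7 -107.9 F [-5.1 -1.3  9. ] grip 0.0234 t 7.825
[ 0.12201208  0.95584893 -0.00327028]
```

Call:
{"fn": "step_arm", "kwargs": {"deltas": [[-1,0.002,0,0,0],[-1,0.004,0,0,0],[-1,0.005,0,0,0],[-1,0.005,0,0,0]]}}

```text
time_s: 8.32
tool_pos: [0.5184, -0.0333, 0.129]
tool_rot: [-5.4, 89.8, -109.9]
force: [-19.1, -0.7, 40.6]
grip_width: 0.0236
```

```bash
python3 - <<'E'
from h import *
plan(.5187,-.0335,.129,75.6);print(monitor.get_obs()['wrist_torque'])
E
```

```text
pos [ 0.5184 -0.0333  0.129 ] toolx [-0.001 -0.003 -1.   ] jaw -104.45 shift [0.     0.0003 0.0001] turn about x -0.05 q7 -108.1 F [-19.1  -0.7  40.6] grip 0.0236 t 8.325
[0.43411279 3.88842374 0.02338396]
```

It has met a hard stop at the home height: 41 N with no further travel. I'll relieve the load, open and retreat.

Call:
{"fn": "step_arm", "kwargs": {"deltas": [[-1,-0.005,0,0,0],[-1,-0.0055,0,0,0],[0.2,-0.0055,0,0,0],[0.2,-0.0055,0,0,0],[0.2,-0.0055,0,0,0],[0.2,-0.0055,0,0,0],[0.2,-0.03,0,0,0],[0.2,-0.08,0,0,0],[0.2,-0.13,0,0,0],[0.2,-0.13,0,0,0]]}}

```text
time_s: 9.57
tool_pos: [0.5211, -0.0329, 0.2573]
tool_rot: [94.5, 89.5, -9.9]
force: [-0.1, 0.1, 0.9]
grip_width: 0.0525
```

```bash
python3 - <<'E'
from h import *
plan(.44,.36,.25,73.8)
def chk(c,P,d):
    Q=P[...,:2]-[.5187,-.0335];u=np.radians(-14.4)
    a=Q@[np.cos(u),np.sin(u)];b=Q@[-np.sin(u),np.cos(u)]
    for n,lo,hi in [('lid',.085,.125),('handle',.132,.17)]:
        k=(d>0)&(abs(a)<(.075 if n=='lid' else .055))&(abs(b)<(.045 if n=='lid' else .03))&(P[...,2]>lo)&(P[...,2]<hi);q=P[k]
        if len(q)<20: continue
        print(c,n,len(q),np.round(np.median(q[:,2]),4),'plane',np.round(np.linalg.lstsq(np.c_[a[k],b[k],np.ones(len(q))],q[:,2],rcond=None)[0],4),'bounds',np.round([a[k].min(),a[k].max(),b[k].min(),b[k].max()],4))
for c in ['wrist','side','top']:
    m=camera_model(c);p,d=read_camera(c);chk(c,cloud(c,d,m),d);save(c+'3.png',p)
E
```

```text
pos [ 0.5211 -0.0329  0.2573] toolx [ 0.008 -0.001 -1.   ] jaw -104.41 shift [ 0.006  -0.1764 -0.3604] turn about x 1.79 q7 -105.1 F [-0.1  0.1  0.9] grip 0.0525 t 9.575
wrist lid 12900 0.1045 plane [0.0009 0.0004 0.1045] bounds [-0.075   0.0747 -0.045   0.045 ]
wrist handle 3316 0.1481 plane [-0.0105 -0.0011  0.1477] bounds [-0.0459  0.0432 -0.0126  0.0114]
side lid 674 0.1042 plane [0.0017 0.017  0.1059] bounds [-0.075   0.0749 -0.0449  0.0449]
side handle 212 0.1447 plane [-0.0046  0.2928  0.1446] bounds [-0.0451  0.0429 -0.017   0.0159]
top lid 28 0.1051 plane [-0.0012  0.0039  0.1048] bounds [-0.0748 -0.0445  0.0346  0.045 ]
```

View pics/wrist3.png

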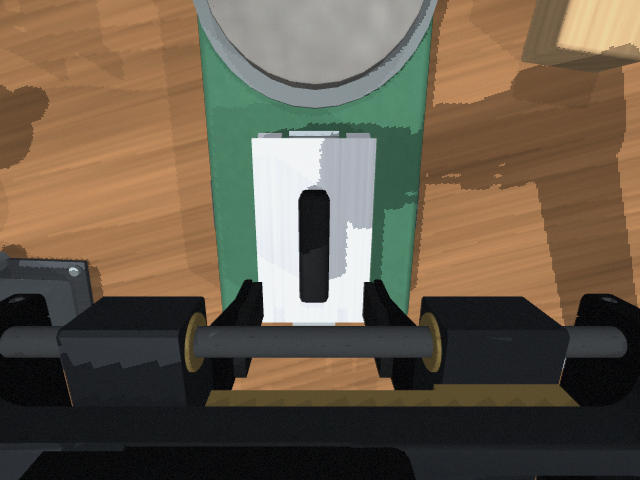

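The guard is home: its lid is level at 104.5 mm (104 expected) and the clip tabs show at both ends. The next move is to the off side of the grey box's lever with the gripper shut.

Call:
{"fn": "step_arm", "kwargs": {"deltas": [[-1,0,-0.01,-0.018,0],[-1,0,-0.035,-0.06,0],[-1,0,-0.062,-0.106,0],[-1,0,-0.09,-0.152,0],[-1,0,-0.117,-0.199,1],[-1,0,-0.144,-0.245,1.8],[-1,0,-0.171,-0.291,1.8],[-1,0,-0.197,-0.335,1.8],[-1,0,-0.21,-0.357,1.8],[-1,0,-0.2127,-0.3613,1.8],[-1,0,-0.2127,-0.3613,1.8],[-1,0,-0.2127,-0.3613,1.8]], "newtons": 30}}

```text
time_s: 11.22
tool_pos: [0.4014, 0.37, 0.2522]
tool_rot: [-28.2, 89.9, -134.3]
force: [0.0, 0.6, 0.9]
grip_width: 0.0004
```

```bash
python3 - <<'E'
from h import *
plan(.405,.370,.142,73.8)
m=camera_model('wrist');p,d=read_camera('wrist');save('w4.png',p);P=cloud('w',d,m)
k=(d>0)&(np.hypot(P[...,0]-.459,P[...,1]-.354)<.05)&(P[...,2]>.105)&(P[...,2]<.16)
q=P[k];print(len(q),cv2.minAreaRect((q[:,:2]*1000).astype(np.float32)),q[:,2].max())
E
```

```text
pos [0.4014 0.37   0.2522] toolx [-0.001 -0.001 -1.   ] jaw -106.12 shift [ 0.1102  0.0035 -0.0012] turn about x 0.08 q7 -154.1 F [0.  0.6 0.9] grip 0.0004 t 11.225
2078 ((457.09857177734375, 353.6217956542969), (35.94631576538086, 32.73770523071289), 73.60419464111328) 0.15187990953629785
```

View pics/w4.png

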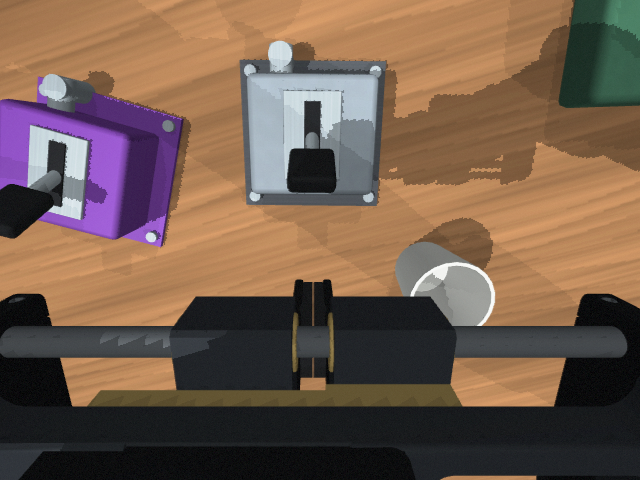

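The wrist view shows the grey box's lever off, with its paddle at (312,170) in line with the fingers at column 313. Joint 7 is at -154.1°, almost at its limit, so I'll turn the tool back 90° before descending.

Call:
{"fn": "step_arm", "kwargs": {"deltas": [[-1,0,0,0,-10],[-1,0,0,0,-20],[-1,0,0,0,-30],[-1,0,0,0,-40],[-1,0,0,0,-50],[-1,0,0,0,-60],[-1,0,0,0,-70],[-1,0,0,0,-80],[-1,0,0,0,-90],[-1,0,0,0,-90],[-1,0,0,0,-90]]}}

```text
time_s: 12.65
tool_pos: [0.4032, 0.3688, 0.2527]
tool_rot: [-126.0, 90.0, -142.5]
force: [0.2, 0.3, -0.2]
grip_width: 0.0007
```

```bash
python3 - <<'E'
from h import *
plan(.402,.3705,.142,163.8)
plan(.4915,.3445,.142,163.8)
E
```

```text
pos [0.4032 0.3688 0.2527] toolx [-0. -0. -1.] jaw -16.5 shift [ 0.1107  0.0013 -0.0016] turn about x -0.3 q7 -65.0 F [ 0.2  0.3 -0.2] grip 0.0007 t 12.65
pos [0.4032 0.3688 0.2527] toolx [-0. -0. -1.] jaw -16.5 shift [0.1107 0.0018 0.0916] turn about x -0.3 q7 -65.0 F [ 0.2  0.3 -0.2] grip 0.0007 t 12.65
```

Call:
{"fn": "step_arm", "kwargs": {"deltas": [[-1,0.05,0.001,-0.002,0],[-1,0.1,0.001,-0.002,0],[-1,0.11,0.001,-0.002,0],[-1,0.11,0.001,0.015,0],[-1,0.11,0.001,0.03,0],[-1,0.11,0.001,0.045,0],[-1,0.11,0.001,0.06,0],[-1,0.11,0.001,0.072,0],[-1,0.11,0.001,0.08,0],[-1,0.11,0.001,0.082,0],[-1,0.11,0.001,0.082,0]]}}

```text
time_s: 14.02
tool_pos: [0.4813, 0.3478, 0.1426]
tool_rot: [-136.9, 90.0, -153.2]
force: [1.1, 0.9, -0.1]
grip_width: 0.0006
```

```bash
python3 - <<'E'
from h import *
plan(.402,.3705,.142,163.8)
E
```

```text
pos [0.4813 0.3478 0.1426] toolx [-0.001 -0.    -1.   ] jaw -16.21 shift [ 0.0006 -0.0004 -0.0825] turn about x -0.01 q7 -61.8 F [ 1.1  0.9 -0.1] grip 0.0006 t 14.025
```

No force remains, so the lever should have snapped over. I'll back away, rise and check.

Call:
{"fn": "step_arm", "kwargs": {"deltas": [[-1,0,0,-0.03,0],[-1,0,0,-0.08,0],[-1,-0.06,0,-0.12,0],[-1,-0.12,0,-0.12,0],[-1,-0.15,0,-0.12,0],[-1,-0.15,0,-0.12,0]]}}

```text
time_s: 14.78
tool_pos: [0.3665, 0.3831, 0.2963]
tool_rot: [52.0, 89.6, 35.9]
force: [-0.8, 0.1, -0.2]
grip_width: 0.0008
```

```bash
python3 - <<'E'
from h import *
plan(.402,.3705,.25,163.8)
for c in ['wrist','top','side']:
    m=camera_model(c);p,d=read_camera(c);P=cloud(c,d,m)
    if c=='top': save('top5.png',p)
    Q=P[...,:2]-[.4816,.3473];u=np.radians(-16.2);s=Q@[np.cos(u),np.sin(u)]
    k=(d>0)&(np.hypot(*Q.transpose(2,0,1))<.075)&(P[...,2]>.112)&(P[...,2]<.16)
    if k.sum()>5: print(c,'paddle s',k.sum(),np.round([np.median(s[k]),s[k].min(),s[k].max()],3))
    Q=P[...,:2]-[.5187,-.0335];u=np.radians(-14.4);a=Q@[np.cos(u),np.sin(u)];b=Q@[-np.sin(u),np.cos(u)]
    k=(d>0)&(abs(a)<.075)&(abs(b)<.045)&(P[...,2]>.085)&(P[...,2]<.13)
    if k.sum()>50: print(c,'lid',k.sum(),np.round(np.linalg.lstsq(np.c_[a[k],b[k],np.ones(k.sum())],P[k][:,2],rcond=None)[0],4))
E
```

```text
pos [0.3665 0.3831 0.2963] toolx [ 0.005  0.004 -1.   ] jaw -16.13 shift [ 0.0464 -0.0025  0.0374] turn about x 0.07 q7 -67.0 F [-0.8  0.1 -0.2] grip 0.0008 t 14.775
wrist paddle s 1815 [0.02  0.007 0.038]
wrist lid 313 [0.0047 0.082  0.1031]
top paddle s 172 [0.024 0.01  0.039]
top lid 1546 [ 0.002  -0.0004  0.1043]
side paddle s 61 [0.027 0.011 0.038]
side lid 696 [0.0014 0.0204 0.1065]
```

View pics/top5.png

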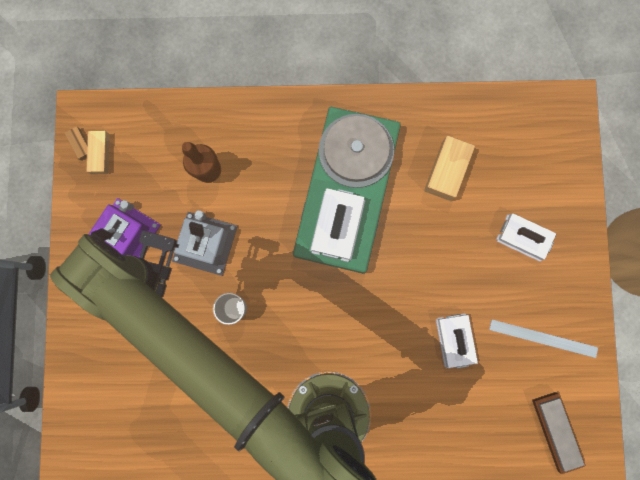

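The guard is on the well at (338,224) and level at 104 mm. The grey box's lever is on, with its paddle at +24 mm, and nothing else has moved. The arm is clear of everything, so I'm handing in.

```bash
python3 -c "
from cell import env
print(env.sign_off())"
```

```text
the job is handed in; nothing more can be done
None
```

I put the largest guard over the gear well and pressed it down until it hit a hard stop at its home height. Then I pushed the grey box's lever over to on and handed the job in at about 15 s of the 56 s allowed.

**Guard:** the final top-camera check put the lid level at 104.3 mm, where 104 mm is expected. The press peaked at about 41 N on the wrist with no further travel, and both clip tabs showed at the ends. I did not see either clip snap under its bead; I judged that from the height, the level lid and the hard stop.

**Lever:** all three cameras put the paddle on the on side, about 20 to 27 mm past the box's middle (24 mm expected). The top camera read 24 mm.

**Other things:** in the last top picture the blank, mallet, cup and look-alikes stood where they started, and the arm was touching nothing.

**Problems and disagreements:**
- Before the push, joint 7 came within 0.2° of its limit, so I turned the tool back 90° first.
- The side and wrist cameras gave the lid a small sideways slope in the last check. I put that down to edge pixels and partial views, because the top camera and an earlier close wrist view both showed it level.

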